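# Blow off the tilting angle plate, raise it to the red mark and hold it for locking

### The arm

A 6-joint arm with a two-finger parallel gripper is mounted at the origin on the work surface. World frame = base frame: x ahead of the robot, y to its left, z up, the work surface at z = 0. Lengths are in m, angles in rad, forces in N, time in s.
With the tool pointing down it reaches from about 0.425 to 0.925 m from the base axis. Payload 12.5 kg.
Tool frame: the origin (TCP) lies at the very end of the fingers, on their centre line; the grasp point (between the pads) lies 19 mm behind it (arm.grip_point_offset is the distance from the TCP to the grasp point, in m); z points along the fingers, y is the line along which they close (so a half turn about z gives the same grasp; the last joint's range is limited). The gripper opens to 85 mm and grips with 20 to 120 N. Pads are 22 mm wide; open, the fingers measure 114 mm over their backs; the gripper's body (76 mm by 85 mm) begins 54 mm behind the grasp point. The pads swing forward as they close: fully open they stand 13 mm farther back than shut.
Start: joints at [1.188, 0.491, 1.559, -0, 1.092, -0.106], TCP at [0.171, 0.601, 0.231] pointing down, gripper open.
Joint ranges: [-3.1, 3.1], [-0.84, 2.19], [0.05, 2.79], [-1.13, 4.28], [0.06, 2.93], [-2.69, 2.69]. Speed limits (rad/s): [2.22, 2.22, 2.79, 3.14, 3.14, 3.14].

### API

Orientations are given as a unit quaternion [x, y, z, w].
In Python, from cell import arm gives the robot as it stands.
- The arm moves only by the tool servo_tool, never from a script. Its argument "commands" is one flat list of numbers, 4 for each row, row after row: the shift along the world's x, y, z in mm, then the turn about the world's z in rad. A call has exactly 10 rows; each row shifts and turns the commanded pose from where the row before left it; what a row does not reach is not made up. A row lasts 1/10 s, in which the tool goes at most 50 mm and 8.59 degrees, less where a joint would pass 70% of its speed; a pose out of reach is approached as far as the arm can. A call with a gripper value outside its range is refused whole. "jaw" is the closure, from 0 (fully open) to 1 (shut), set as the call begins (left out, the last holds). The fingers move at their own pace and stop on an object; "squeeze" is the grip in N (left out, the last holds). Time passes only in rows, so rows that do not move let the fingers close, or fill a call up. It gives the time, the measured TCP pose, the force, the opening and the grip force at its end, in the units of the state.
- arm.read_state(): the state, without advancing time (a new reading comes with each control period).
- arm.snapshot(name): name is "scene" or "top" or "wrist"; returns (picture, depth): 384x512x3 uint8, red, green, blue; 384x512 float32, m along the optical axis (not along the pixel's ray), 0 where there is no reading.
- arm.camera_params(name): a dict with "fx", "fy", "cx", "cy" (pixels), "k1" (the pictures are not rectified: a ray, as slopes to the right and down, at radius r is drawn at 1 + k1 r^2 times it, then the intrinsics apply), "position" and "orientation" of the camera in the world; the wrist camera has in their place "mount" (4x4, takes a point from camera to tool coordinates, whose origin is the TCP and whose axes are the flange's). Camera axes: x right, y down, z forward; pixel columns grow to the right and rows downward; lengths in m; the calibration is good to about 2 mm. A picture is of the moment at which its call begins: read the wrist's pose just before it. camera_params takes no time and is no camera call.
- arm.sign_off(): hands the job in; it is judged then, once.
The state is a dict: "t": time; "joint_positions": joint angles; "joint_velocities": joint speeds; "tau": joint torques, N m; "ee_pos": TCP position; "orientation": TCP orientation; "force": force on the tool from outside, world axes, zero at the start; "ft_torque": the same for the moment, N m; "gripper_width": finger opening in m; "grip_force": force on a finger pad.
Only numpy, scipy, OpenCV 4.12 (cv2) and the standard library are available. Lean on these libraries where they do the work, as an engineer would, in place of code of your own. Each camera call takes 0.05 s, during which the arm holds its last target. There are 200 camera calls.

### The job

Set the tilting angle plate on the surface plate ready for marking out: first, while its table is still down, blow it clean by squeezing the air gun's red lever fully home for about a second and letting it spring right back. Then raise the hinged table by its black handle until its yellow pointer stands at the red mark on the quadrant, and finish there, still holding the table steady on the mark with the fingers so that I can tighten the lock screw. Do not shift the red mark, and leave the blue box, the dividers and the hammer alone.

Things in the scene. Friction and masses are not known exactly. Their poses are not given: they have to be found in the camera images.
- grip_mid (a point): On the axis of the air gun's fixed blue grip tube (22 mm diameter, level, 160 mm above the bench). +y runs along the tube to the hose, -y to the nozzle, z is up. The red lever lies beside the tube on its -x side at the same height; free air above and below. The tube ends 50 mm from here towards +y; the stand's clamp (32 mm wide, 34 mm high) begins 86 mm from here towards -y.
- lever_mid (a point): Point in the middle of the thickness of the red lever (bar 8 mm thick, 16 mm high, 108 mm long), 75 mm along it from its pivot; the pivot is at its nozzle end. Released it stands about 32 mm from the tube's axis here, squeezed home 17 mm (lever and tube together then measure 32 mm across, released 47 mm). It moves level, towards the tube.
- gun_lever (a joint): Air gun lever: 0 released, 0.2 rad fully squeezed against the grip. A spring returns it; holding it home takes about 8 N at lever_mid.
- table_hinge (a point): Middle of the tilting table's hinge axis, 102 mm above the bench, 42 mm above the surface plate. It turns with the table: y is the hinge axis (level), -x runs in the table's plane to the handle. Table: aluminium, 12 mm thick, 136 mm wide, reaching 150 mm from the hinge, level at the start, hinge on the side far from the robot.
- lift_handle (a point): Middle of the round black bar (12 mm diameter, 90 mm between its two posts, parallel to the hinge) on the table's free edge. 192 mm from the hinge axis; free gap of 36 mm between bar and table edge; 42 mm above the surface plate while the table is down. Same axes as table_hinge.
- tilt_table (a joint): Angle of the tilting table: 0 lying down on its base, grows as the handle edge is raised, end stop 1.05 rad. It swings freely and falls back when let go. The table weighs about 0.65 kg: some 2 to 4 N to lift at the handle.
- pointer_tip (a point): Tip of the yellow pointer that turns with the table, 146 mm from the hinge axis, on the outer face of the quadrant at the table's right side (-y, seen from the robot), in the table's mid plane.
- red_mark (a point): Middle of the red clip on the rim of the aluminium quadrant, 160 mm from the hinge axis, 5 mm thick along the rim, 26 mm long outwards. It marks the wanted angle.
- index_clip (a joint): Angle of the red mark about the same hinge axis, same zero and direction as tilt_table: pointer and mark agree when both values are equal. The clip sits stiffly on the rim and is not to be moved.
- punch_box: Blue box 36 x 74 x 30 mm, loose on the surface plate; origin under its centre. Not to be moved.
- dividers: Steel spring dividers about 130 mm long, 10 mm high, lying loose on the surface plate; origin near their middle, on the underside. Not to be moved.
- hammer: Hammer 270 mm long with wooden handle, lying loose on the bench to the right of the surface plate; not to be moved.

How it is judged:
By the outcome, as a careful person would: the job done as asked, in the order asked, and still so for the second after the job is handed in, while the arm keeps its last pose, push and grip.
It also fails if it takes over 51 s, if anything falls off the work surface, if the arm or the gripper's body presses on something with over 40 N, if the wrist force passes 120 N, or if a joint passes its speed limit or range.

## Working session

There is one attempt and no reset: what is moved stays moved. The work goes in short steps, Python scripts to look and compute and a tool call to move; the robot and the scene stay as the last step left them, time stands still between calls to the robot, and variables do not carry over. Pictures are saved under pics/ and viewed, at most 10 in all, crops included, and the job is handed in when it is done.

Besides the shell and the picture viewer there is one more tool, called after ">>>" in YAML: its name, and indented under it one key for each argument. servo_tool: Moves the arm, as the interface text tells. Its arguments: {"type":"object","properties":{"commands":{"type":"array","items":{"type":"number"}},"jaw":{"type":"number"},"squeeze":{"type":"number"}},"required":["commands"]}

```bash
mkdir -p pics; ls; cat > h.py <<'E'
import numpy as np, cv2
from cell import arm
from scipy.spatial.transform import Rotation as R
def cam(name,st=None):
    p=arm.camera_params(name)
    if 'mount' in p:
        st=st or arm.read_state(); T=np.eye(4); T[:3,:3]=R.from_quat(st['orientation']).as_matrix(); T[:3,3]=st['ee_pos']
        T=T@np.array(p['mount'])
    else:
        T=np.eye(4); o=np.array(p['orientation']); T[:3,:3]=R.from_quat(o).as_matrix() if o.size==4 else o; T[:3,3]=p['position']
    return p,T
def ray(p,T,uv):
    uv=np.atleast_2d(uv).astype(float); d=(uv-[p['cx'],p['cy']])/[p['fx'],p['fy']]; s=d.copy()
    for _ in range(15): s=d/(1+p['k1']*(s**2).sum(1,keepdims=True))
    return T[:3,3], np.c_[s,np.ones(len(s))]@T[:3,:3].T
def onplane(p,T,uv,z):
    o,d=ray(p,T,uv); return o+d*((z-o[2])/d[:,2])[:,None]
def depthpt(p,T,uv,dep):
    o,d=ray(p,T,uv); uv=np.atleast_2d(uv).astype(int); return o+d*dep[uv[:,1],uv[:,0]][:,None]
def shot(name):
    st=arm.read_state(); im,dp=arm.snapshot(name); p,T=cam(name,st); np.savez('pics/%s_%.2f.npz'%(name,st['t']),im=im,dp=dp,T=T); return im,dp,p,T
def save(fn,im): cv2.imwrite('pics/'+fn,cv2.cvtColor(im,cv2.COLOR_RGB2BGR))
E
python3 - <<'E'
from h import *
a=shot('scene');b=shot('top')
save('scene.png',a[0]);save('top.png',b[0])
for x in(a,b): print(x[2],x[3].round(3))
print(arm.read_state())
E
```

```text
pics
{'fx': 392.5313194248391, 'fy': 392.5313194248391, 'cx': 258.2158751205088, 'cy': 190.93665646652323, 'k1': -0.07821624168679678, 'position': array([ 1.25380528, -0.70138804,  0.72348748]), 'orientation': array([ 0.81027137,  0.35838902, -0.18392566, -0.42566298])} [[ 0.675  0.424 -0.603  1.254]
 [ 0.737 -0.381  0.558 -0.701]
 [ 0.007 -0.822 -0.57   0.723]
 [ 0.     0.     0.     1.   ]]
{'fx': 491.0605410586182, 'fy': 491.0605410586182, 'cx': 250.15060100923523, 'cy': 193.5087387868487, 'k1': -0.17622776628458228, 'position': array([ 0.31658522, -0.12646733,  1.30243204]), 'orientation': array([ 0.70871744, -0.69714526,  0.07392697, -0.0790119 ])} [[ 0.017 -0.976  0.215  0.317]
 [-1.    -0.015  0.009 -0.126]
 [-0.005 -0.215 -0.977  1.302]
 [ 0.     0.     0.     1.   ]]
{'t': 0.1, 'joint_positions': array([ 1.18839603e+00,  4.91498715e-01,  1.55938947e+00,  3.46865927e-05,
        1.09166669e+00, -1.05575988e-01]), 'joint_velocities': array([ 2.06476022e-03, -4.15888905e-04, -3.21092149e-04, -7.75897182e-07,
       -4.58831671e-05,  7.68652711e-04]), 'tau': array([ 3.17290265e-03, -6.19448090e+01, -2.62025124e+01, -6.24960990e-05,
        2.91213728e-03, -4.85516907e-06]), 'ee_pos': array([0.1706989 , 0.60104081, 0.23078619]), 'orientation': array([ 1.37978538e-01,  9.90435102e-01, -4.63143511e-04, -1.31154728e-04]), 'force': array([-0.34484835,  0.88884252,  0.35855683]), 'ft_torque': array([-0.0120973 , -0.05270226, -0.03502318]), 'grip_force': 0.0, 'gripper_width': 0.08519829883551625}
```

View pics/scene.png

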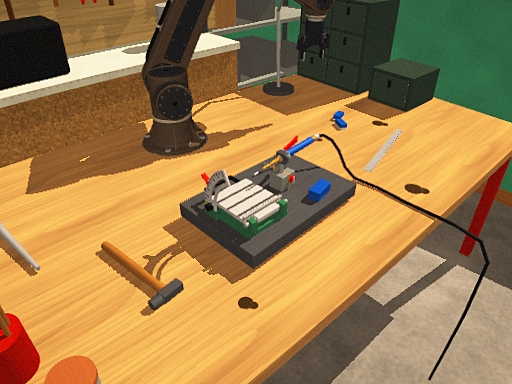

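View pics/top.png

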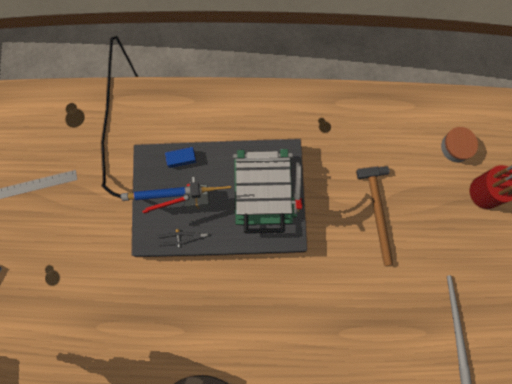

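The scene view shows the gun's blue tube near (300,147), its lever near (290,142), the table near (245,200) and the red mark near (207,178). In the top view the tube runs (133,197) to (187,191), the lever (145,211) to (187,199), the handle is near (265,228) and the mark near (299,204).

```bash
python3 - <<'E'
from h import *
import glob
for name in('top','scene'):
    f=np.load(sorted(glob.glob('pics/%s_*.npz'%name))[0]); im,dp,T=f['im'],f['dp'],f['T']; p=arm.camera_params(name)
    hsv=cv2.cvtColor(im,cv2.COLOR_RGB2HSV)
    box={'top':(110,130,310,260),'scene':(180,120,360,260)}[name]
    for c,m in (('blue',cv2.inRange(hsv,(100,120,50),(128,255,255))),('red',cv2.inRange(hsv,(0,170,90),(5,255,255))|cv2.inRange(hsv,(172,170,90),(180,255,255)))):
        k=np.zeros_like(m); k[box[1]:box[3],box[0]:box[2]]=m[box[1]:box[3],box[0]:box[2]]
        n,l,s,ce=cv2.connectedComponentsWithStats(k)
        for i in range(1,n):
            if s[i,4]<6: continue
            ys,xs=np.nonzero(l==i); uv=np.c_[xs,ys]; P=depthpt(p,T,uv,dp); P=P[dp[ys,xs]>0]
            r=cv2.minAreaRect(uv.astype(np.float32)); 
            print(name,c,s[i],ce[i].round(1),np.round(r[1],1),round(r[2],1),'depth med',np.median(P,0).round(3),'min',P.min(0).round(3),'max',P.max(0).round(3))
            a=onplane(p,T,uv,.16); q,_,vt=np.linalg.svd(a[:,:2]-a[:,:2].mean(0),full_matrices=False)
            print('   z.16 mean',a.mean(0).round(3),'dir',vt[0].round(3),'range',np.ptp((a[:,:2]-a[:,:2].mean(0))@vt.T,axis=0).round(3))
    if name=='top':
        c=cv2.resize(im[130:265,120:320],None,fx=4,fy=4,interpolation=cv2.INTER_CUBIC); save('topc.png',c)
E
```

```text
top blue [165 147  31  20 450] [180.2 156.9] [15.7 28.8] 78.7 depth med [0.677 0.067 0.089] min [0.656 0.029 0.064] max [0.706 0.108 0.097]
   z.16 mean [0.657 0.056 0.16 ] dir [-0.182  0.983] range [0.072 0.042]
top blue [134 187  51  13 415] [159.1 193.1] [ 8.5 50.1] 84.3 depth med [0.564 0.101 0.169] min [0.549 0.04  0.158] max [0.58  0.163 0.178]
   z.16 mean [0.566 0.103 0.16 ] dir [-0.114  0.993] range [0.122 0.021]
top red [143 197  41  16 145] [163.3 204.2] [ 4.  42.1] 72.6 depth med [0.538 0.09  0.167] min [0.517 0.042 0.159] max [0.554 0.137 0.173]
   z.16 mean [0.539 0.091 0.16 ] dir [-0.313  0.95 ] range [0.101 0.01 ]
top red [296 199   6  10  47] [298.5 203.8] [8.7 5.1] 76.0 depth med [ 0.54  -0.23   0.181] min [ 0.529 -0.235  0.174] max [ 0.554 -0.224  0.189]
   z.16 mean [ 0.545 -0.231  0.16 ] dir [-0.991 -0.131] range [0.022 0.012]
scene blue [336 120  11   8  64] [340.8 123.3] [ 7. 10.] 90.0 depth med [0.373 0.587 0.021] min [0.34  0.572 0.007] max [0.393 0.614 0.024]
   z.16 mean [0.548 0.33  0.16 ] dir [ 0.774 -0.633] range [0.056 0.032]
scene blue [287 137  27  19
[... 364 characters left out ...]
16 ] dir [ 0.373 -0.928] range [0.102 0.047]
scene red [284 136  13  14  61] [290.8 143.2] [ 3.5 17.7] 45.0 depth med [0.542 0.089 0.167] min [ 0.306  0.041 -0.002] max [0.561 0.37  0.173]
   z.16 mean [0.535 0.098 0.16 ] dir [-0.348  0.937] range [0.096 0.014]
scene red [201 173   8  11  42] [205.  177.7] [10.3  4.4] 56.3 depth med [ 0.544 -0.231  0.181] min [ 0.305 -0.236  0.001] max [ 0.559 -0.083  0.187]
   z.16 mean [ 0.518 -0.213  0.16 ] dir [ 0.927 -0.374] range [0.05  0.014]
scene red [290 175   4   7  22] [291.2 177.9] [6. 3.] 90.0 depth med [0.606 0.03  0.097] min [0.6   0.025 0.084] max [0.609 0.038 0.103]
   z.16 mean [ 0.671 -0.044  0.16 ] dir [ 0.623 -0.782] range [0.031 0.008]
```

View pics/topc.png

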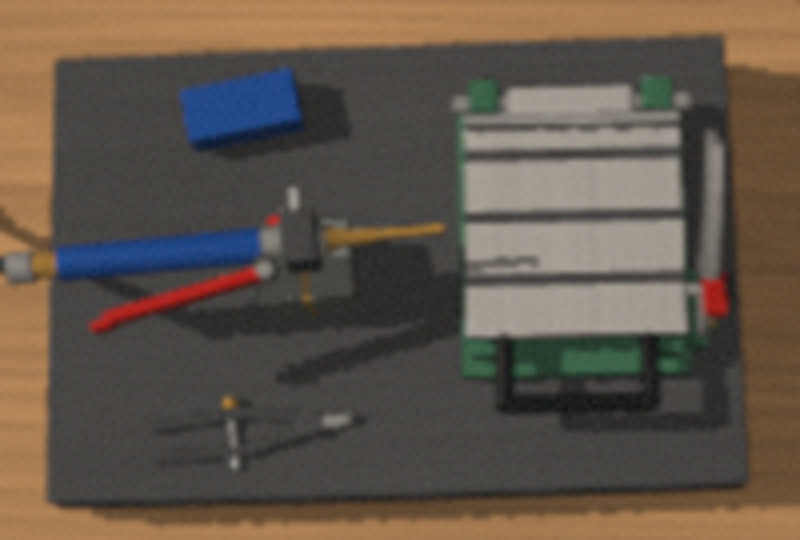

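>>> servo_tool:
  commands: [27, -33, 0, -0.118, 27, -33, 0, -0.118, 27, -33, 0, -0.118, 27, -33, 0, -0.118, 27, -33, 0, -0.118, 27, -33, 0, -0.118, 27, -33, 0, -0.118, 27, -33, 0, -0.118, 27, -33, 0, -0.118, 27, -33, 0, -0.118]
  jaw: 0
  squeeze: 40

```text
t: 1.1
ee_pos: [0.4416, 0.2697, 0.2312]
orientation: [0.667, 0.745, -0.0, -0.0]
force: [1.3, 1.3, 0.5]
gripper_width: 0.0857
grip_force: 0.0
```

>>> servo_tool:
  commands: [30, -40, 0, 0, 30, -40, 0, 0, 30, -40, 0, 0, 30, -40, 0, 0, 0, 0, 0, 0, 0, 0, 0, 0, 0, 0, 0, 0, 0, 0, 0, 0, 0, 0, 0, 0, 0, 0, 0, 0]

```text
t: 2.1
ee_pos: [0.5605, 0.1119, 0.2315]
orientation: [0.665, 0.747, 0.0, 0.0]
force: [-0.4, -0.7, 0.3]
gripper_width: 0.0854
grip_force: 0.0
```

```bash
python3 - <<'E'
from h import *
im,dp,p,T=shot('wrist'); save('w1.png',im)
print(arm.read_state()['ee_pos'],T.round(3))
hsv=cv2.cvtColor(im,cv2.COLOR_RGB2HSV)
for c,m in (('blue',cv2.inRange(hsv,(100,120,50),(128,255,255))),('red',cv2.inRange(hsv,(0,170,90),(5,255,255))|cv2.inRange(hsv,(172,170,90),(180,255,255)))):
    n,l,s,ce=cv2.connectedComponentsWithStats(m)
    for i in range(1,n):
        if s[i,4]<60: continue
        ys,xs=np.nonzero(l==i); a=onplane(p,T,np.c_[xs,ys],.16); mu=a[:,:2].mean(0); vt=np.linalg.svd(a[:,:2]-mu,full_matrices=False)[2]; q=(a[:,:2]-mu)@vt.T
        P=depthpt(p,T,np.c_[xs,ys],dp)
        print(c,s[i],'mean',mu.round(4),'dir',vt[0].round(3),'lo',q.min(0).round(4),'hi',q.max(0).round(4),'zmed',np.median(P[:,2]).round(3))
E
```

```text
[0.56056374 0.11180071 0.23148934] [[ 0.993  0.111  0.03   0.552]
 [ 0.115 -0.959 -0.258  0.178]
 [ 0.     0.26  -0.966  0.374]
 [ 0.     0.     0.     1.   ]]
blue [ 243  133   32  172 4961] mean [0.5641 0.1044] dir [ 0.113 -0.994] lo [-0.0596 -0.0107] hi [0.0716 0.0108] zmed 0.17
blue [ 344  195   46   66 2207] mean [0.6433 0.1094] dir [ 0.499 -0.867] lo [-0.0238 -0.0185] hi [0.0322 0.0241] zmed 0.09
red [ 193  160   47  139 1883] mean [0.5361 0.0923] dir [ 0.318 -0.948] lo [-0.0516 -0.0056] hi [0.0583 0.0062] zmed 0.168
red [283 252   8  21 147] mean [0.5899 0.0714] dir [ 0.157 -0.988] lo [-0.0083 -0.0024] hi [0.0084 0.0028] zmed 0.1
```

View pics/w1.png

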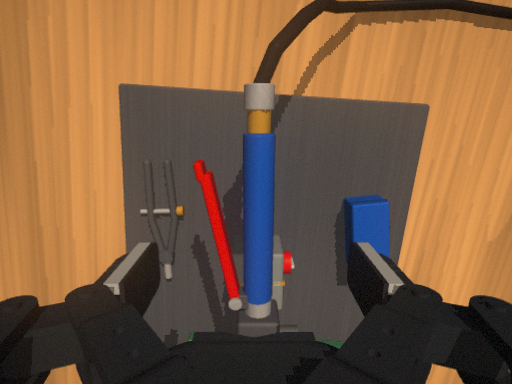

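The wrist view shows the tube (243–275, 133–305) centred between the open fingers, with the lever (195,163)–(235,300) inside the left finger. I'll descend and squeeze.

>>> servo_tool:
  commands: [-2, -1, -15, 0, 0, 0, -15, 0, 0, 0, -15, 0, 0, 0, -15, 0, 0, 0, -15, 0, 0, 0, -15, 0, 0, 0, 0, 0, 0, 0, 0, 0, 0, 0, 0, 0, 0, 0, 0, 0]

```text
t: 3.15
ee_pos: [0.5591, 0.1103, 0.1421]
orientation: [0.666, 0.746, 0.0, 0.0]
force: [0.1, 0.5, 0.2]
gripper_width: 0.0853
grip_force: 0.0
```

>>> servo_tool:
  commands: [0, 0, 0, 0, 0, 0, 0, 0, 0, 0, 0, 0, 0, 0, 0, 0, 0, 0, 0, 0, 0, 0, 0, 0, 0, 0, 0, 0, 0, 0, 0, 0, 0, 0, 0, 0, 0, 0, 0, 0]
  jaw: 1
  squeeze: 40

```text
t: 4.15
ee_pos: [0.5595, 0.1105, 0.1418]
orientation: [0.666, 0.746, 0.001, 0.001]
force: [3.4, 2.8, 5.8]
gripper_width: 0.0301
grip_force: 44.3
```

```bash
python3 - <<'E'
from h import *
for i in range(8): im,dp,p,T=shot('top')
print({k:arm.read_state()[k] for k in('t','gripper_width','grip_force')})
hsv=cv2.cvtColor(im,cv2.COLOR_RGB2HSV); m=cv2.inRange(hsv,(0,170,90),(5,255,255))|cv2.inRange(hsv,(172,170,90),(180,255,255)); m[:185]=0;m[230:]=0;m[:,200:]=0
print(np.argwhere(m)[:, ::-1][::8])
E
```

```text
{'t': 4.55, 'gripper_width': 0.029900712361663313, 'grip_force': 44.27395284175873}
[[187 185]
 [175 197]
 [165 198]
 [173 198]
 [181 198]
 [170 199]
 [178 199]
 [166 200]]
```

>>> servo_tool:
  commands: [0, 0, 0, 0, 0, 0, 0, 0, 0, 0, 0, 0, 0, 0, 0, 0, 0, 0, 0, 0, 0, 0, 0, 0, 0, 0, 15, 0, 0, 0, 25, 0, 0, 0, 25, 0, 0, 0, 25, 0]
  jaw: 0

```text
t: 5.55
ee_pos: [0.5588, 0.1102, 0.2323]
orientation: [0.666, 0.746, 0.0, 0.0]
force: [0.4, 0.5, 0.6]
gripper_width: 0.085
grip_force: 0.0
```

```bash
python3 - <<'E'
from h import *
im,dp,p,T=shot('wrist')
hsv=cv2.cvtColor(im,cv2.COLOR_RGB2HSV)
m=cv2.inRange(hsv,(0,170,90),(5,255,255))|cv2.inRange(hsv,(172,170,90),(180,255,255))
n,l,s,ce=cv2.connectedComponentsWithStats(m); i=1+np.argmax(s[1:,4]); ys,xs=np.nonzero(l==i); a=onplane(p,T,np.c_[xs,ys],.16)[:,:2]
print(a.mean(0),np.linalg.svd(a-a.mean(0),full_matrices=False)[2][0])
# table: handle & mark from top, at the first picture
import glob
im,dp,p,T=shot('top'); save('t2.png',cv2.resize(im[140:260,225:315],None,fx=6,fy=5,interpolation=cv2.INTER_CUBIC))
im,dp,p,T=shot('scene'); save('s2.png',cv2.resize(im[160:260,180:300],None,fx=6,fy=6,interpolation=cv2.INTER_CUBIC))
E
```

```text
[0.53581459 0.09130545] [ 0.3183954 -0.947958 ]
```

View pics/t2.png

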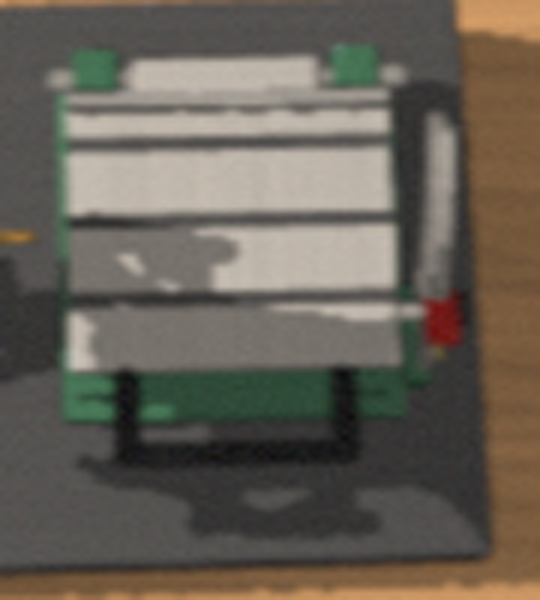

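View pics/s2.png

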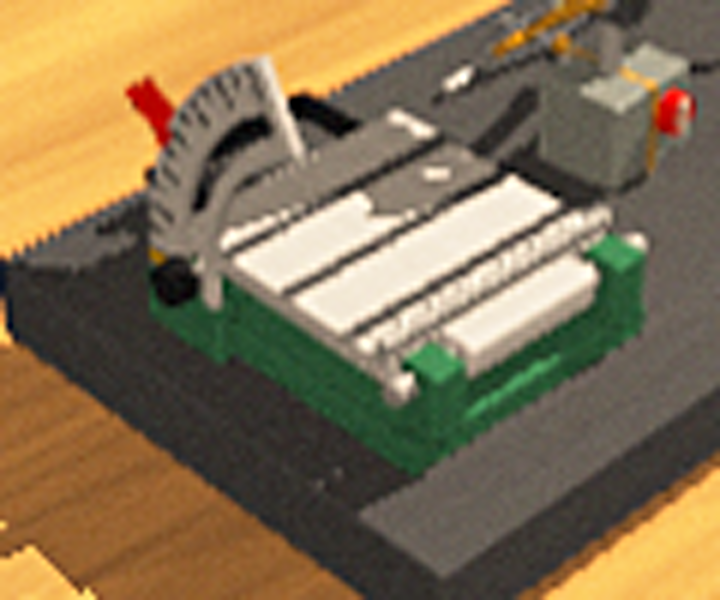

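Lever is back where it was. In the top crop the bar lies at full-image (245–285, 230.4) with hinge pins at (235,155.6) and (290.8,154.8), and the mark is near (299,204). The scene crop shows the quadrant's outer face, with the yellow pointer at about (206,203) and the mark at (205,178).

```bash
cat > ang.py <<'E'
from h import *
def comps(im,lo,hi,box,lo2=None,hi2=None):
    hsv=cv2.cvtColor(im,cv2.COLOR_RGB2HSV); m=cv2.inRange(hsv,lo,hi)
    if lo2: m|=cv2.inRange(hsv,lo2,hi2)
    k=np.zeros_like(m); x0,y0,x1,y1=box; k[y0:y1,x0:x1]=m[y0:y1,x0:x1]
    n,l,s,ce=cv2.connectedComponentsWithStats(k)
    if n<2: return None
    i=1+np.argmax(s[1:,4]); return ce[i],s[i,4],np.argwhere(l==i)[:,::-1]
def tri(A,B):
    (o1,d1),(o2,d2)=A,B; d1=d1[0];d2=d2[0]; t=np.linalg.lstsq(np.c_[d1,-d2],o2-o1,rcond=None)[0]
    return (o1+t[0]*d1+o2+t[1]*d2)/2, np.linalg.norm(o1+t[0]*d1-o2-t[1]*d2)
RED=((0,150,70),(6,255,255)); RED2=((170,150,70),(180,255,255))
YEL=((15,140,80),(32,255,255))
E
python3 - <<'E'
from ang import *
import glob
t=np.load(sorted(glob.glob('pics/top_*.npz'))[0]); s=np.load(sorted(glob.glob('pics/scene_*.npz'))[0])
pt=arm.camera_params('top');ps=arm.camera_params('scene')
h=onplane(pt,t['T'],[[235,155.6],[290.8,154.8]],.102); b=onplane(pt,t['T'],[[245.5,230.4],[284.7,230]],.102)
print('hinge',h.round(4),h.mean(0),'bar',b.round(4),b.mean(0),'dist',np.linalg.norm(h.mean(0)-b.mean(0)))
# hinge/bar heights by stereo w/ scene: pins seen in crop (400,388),(640,243); depth too
hp=[[180+400/6,160+388/6],[180+640/6,160+243/6]]
for a,c in zip([[290.8,154.8],[235,155.6]],hp): print('pin',tri(ray(pt,t['T'],a),ray(ps,s['T'],c)))
# bar: darkest depth along bar in top
P=depthpt(pt,t['T'],np.c_[np.arange(248,283,3),np.full(12,230)],t['dp']); print('bar depth',P.mean(0).round(4),P[:,2].round(3))
r1=comps(t['im'],*RED,(285,190,310,220),*RED2); r2=comps(s['im'],*RED,(195,168,215,190),*RED2)
m,e=tri(ray(pt,t['T'],r1[0]),ray(ps,s['T'],r2[0])); print('mark',r1[0],r2[0],m.round(4),e)
H=h.mean(0); u=b.mean(0)-H; u/=np.linalg.norm(u); d=m-H
print('u',u,'r',np.hypot(d@u,d[2]),'ang',np.arctan2(d[2],d@u))
y=comps(s['im'],*YEL,(195,190,215,212)); print('yel',y and (y[0],y[1]))
print(H+.192*u)
E
```

```text
hinge [[ 0.6792 -0.0752  0.102 ]
 [ 0.6836 -0.2175  0.102 ]] [ 0.68138375 -0.14635064  0.102     ] bar [[ 0.4875 -0.1056  0.102 ]
 [ 0.49   -0.2023  0.102 ]] [ 0.48876767 -0.1539546   0.102     ] dist 0.1927661153238878
pin (array([ 0.68467212, -0.21569205,  0.10284489]), np.float64(0.004380364261767693))
pin (array([ 0.68098031, -0.07243764,  0.10423156]), np.float64(0.0073685534606273435))
bar depth [ 0.4884 -0.1523  0.108 ] [0.109 0.11  0.112 0.105 0.106 0.104 0.111 0.11  0.11  0.103 0.107 0.109]
mark [298.62264151 203.77358491] [205.04545455 177.68181818] [ 0.5416 -0.2293  0.1783] 0.0012783850323597914
u [-0.99922168 -0.0394466   0.        ] r 0.16200870671892328 ang 0.4901277188497634
yel (array([197.96153846, 191.19230769]), np.int32(26))
[ 0.48953319 -0.15392438  0.102     ]
```

```bash
python3 - <<'E'
from ang import *
import glob
t=np.load(sorted(glob.glob('pics/top_*.npz'))[0]); pt=arm.camera_params('top')
for c in (254,260,265,270,276):
    uv=np.c_[np.full(26,c),np.arange(208,234)]; P=depthpt(pt,t['T'],uv,t['dp']); print(c,[(round(x*1000),round(z*1000)) for x,_,z in P])
E
```

```text
254 [(543, 108), (540, 108), (538, 107), (535, 111), (533, 108), (530, 110), (534, 74), (531, 75), (529, 74), (526, 72), (523, 76), (520, 83), (518, 76), (516, 75), (513, 76), (510, 77), (509, 67), (508, 61), (505, 62), (502, 62), (500, 58), (491, 104), (487, 112), (485, 109), (484, 104), (488, 57)]
260 [(544, 105), (540, 112), (539, 101), (535, 110), (532, 113), (531, 106), (534, 76), (531, 77), (528, 77), (526, 77), (524, 76), (521, 77), (518, 76), (516, 75), (513, 77), (511, 74), (510, 63), (508, 59), (506, 56), (503, 60), (494, 102), (491, 105), (488, 106), (486, 103), (483, 109), (488, 57)]
265 [(543, 110), (541, 107), (538, 108), (536, 107), (533, 108), (530, 112), (533, 79), (531, 77), (529, 73), (526, 75), (523, 78), (521, 75), (519, 74), (516, 78), (513, 78), (511, 72), (511, 60), (508, 61), (505, 63), (503, 58), (494, 105), (491, 110), (488, 111), (486, 109), (483, 110), (487, 63)]
270 [(543, 108), (541, 108), (539, 107), (535, 111), (533, 109), (532, 105), (535, 74), (531, 80), (529, 74), (527, 74), (524, 78), (521, 78), (519, 73), (516, 76), (514, 72), (511, 76), (511, 59), (509, 59), (506, 58), (504, 57), (494, 105), (491, 109), (489, 105), (486, 108), (484, 102), (488, 59)]
276 [(545, 104), (542, 102), (539, 109), (536, 109), (534, 107), (532, 103), (535, 73), (532, 74), (530, 74), (526, 80), (524, 77), (521, 77), (519, 75), (516, 77), (514, 76), (511, 75), (512, 57), (509, 56), (506, 64), (504, 58), (494, 108), (492, 106), (489, 108), (487, 106), (485, 102), (488, 63)]
```

>>> servo_tool:
  commands: [-7, -26, 0, -0.008, -7, -26, 0, -0.008, -7, -26, 0, -0.008, -7, -26, 0, -0.008, -7, -27, 0, -0.008, -7, -27, 0, -0.008, -7, -27, 0, -0.008, -7, -27, 0, -0.008, -7, -27, 0, -0.008, -7, -25, 0, -0.008]
  jaw: 0.6

```text
t: 6.7
ee_pos: [0.4881, -0.1548, 0.2303]
orientation: [0.695, 0.719, -0.0, -0.001]
force: [-0.1, 0.6, -1.1]
gripper_width: 0.0345
grip_force: 0.0
```

>>> servo_tool:
  commands: [0, 0, -10, 0, 0, 0, -10, 0, 0, 0, -10, 0, 0, 0, -10, 0, 0, 0, -10, 0, 0, 0, 0, 0, 0, 0, 0, 0, 0, 0, 0, 0, 0, 0, 0, 0, 0, 0, 0, 0]

```text
t: 7.7
ee_pos: [0.4889, -0.1538, 0.1817]
orientation: [0.695, 0.719, 0.0, 0.0]
force: [-0.5, -0.3, 0.2]
gripper_width: 0.0338
grip_force: 0.0
```

```bash
python3 - <<'E'
from ang import *
im,dp,p,T=shot('wrist'); save('w2.png',im); print(arm.read_state()['ee_pos'],p['fx'],T.round(3))
E
```

```text
[ 0.48886337 -0.15384187  0.18161308] 313.70032088963114 [[ 0.999  0.032  0.01   0.486]
 [ 0.034 -0.965 -0.26  -0.088]
 [ 0.001  0.26  -0.966  0.325]
 [ 0.     0.     0.     1.   ]]
```

View pics/w2.png

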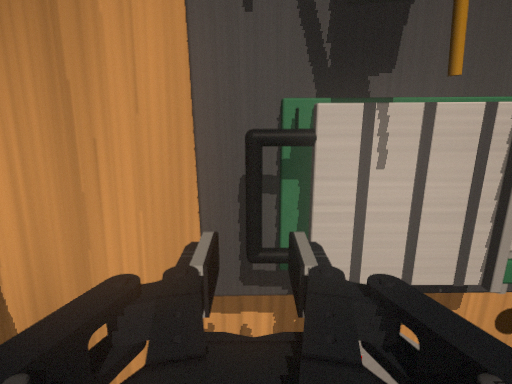

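The wrist view shows the bar running (254,135) to (254,258), midway between the fingers, with the right one over the gap. I'll check this numerically.

```bash
python3 - <<'E'
from ang import *
p,T=cam('wrist'); P=onplane(p,T,[[254.5,137],[254.5,196],[254.5,256],[313,196]],.102); print(P.round(4),arm.read_state()['ee_pos'])
E
```

```text
[[ 0.4873 -0.1056  0.102 ]
 [ 0.4888 -0.1484  0.102 ]
 [ 0.4905 -0.1965  0.102 ]
 [ 0.5318 -0.1469  0.102 ]] [ 0.48886337 -0.15384187  0.18161308]
```

>>> servo_tool:
  commands: [0, 2, -15, 0, 0, 0, -15, 0, 0, 0, -15, 0, 0, 0, -15, 0, 0, 0, -15, 0, 0, 0, -10, 0, 0, 0, -8, 0, 0, 0, 0, 0, 0, 0, 0, 0, 0, 0, 0, 0]

```text
t: 8.75
ee_pos: [0.489, -0.1519, 0.0889]
orientation: [0.695, 0.719, 0.0, 0.0]
force: [-0.7, 0.1, -0.3]
gripper_width: 0.0341
grip_force: 0.0
```

>>> servo_tool:
  commands: [0, 0, 0, 0, 0, 0, 0, 0, 0, 0, 0, 0, 0, 0, 0, 0, 0, 0, 0, 0, 0, 0, 0, 0, 0, 0, 0, 0, 0, 0, 0, 0, 0, 0, 0, 0, 0, 0, 0, 0]
  jaw: 1
  squeeze: 40

```text
t: 9.75
ee_pos: [0.489, -0.1518, 0.0888]
orientation: [0.695, 0.719, 0.0, 0.0]
force: [-0.4, 0.3, 6.0]
gripper_width: 0.0107
grip_force: 39.1
```

>>> servo_tool:
  commands: [0.2, 0, 8.1, 0, 0.5, 0, 8, 0, 0.8, 0, 8, 0, 1.2, 0, 8, 0, 1.5, 0.1, 7.9, 0, 1.9, 0.1, 7.9, 0, 2.2, 0.1, 7.8, 0, 2.5, 0.1, 7.7, 0, 2.8, 0.1, 7.5, 0, 3.1, 0.1, 7.4, 0]

```text
t: 10.75
ee_pos: [0.5047, -0.1511, 0.1671]
orientation: [0.695, 0.719, -0.001, -0.001]
force: [-6.2, -3.3, -1.7]
gripper_width: 0.0109
grip_force: 38.9
```

```bash
cat > meas.py <<'E'
from ang import *
a=shot('top');b=shot('scene'); s=arm.read_state(); print(s['ee_pos'].round(4),s['force'].round(1),s['gripper_width'],s['t'])
dz=(s['ee_pos'][2]-.0888)/.192; print('theta from tcp',np.arcsin(dz))
r1=comps(a[0],*RED,(285,190,310,220),*RED2); r2=comps(b[0],*RED,(195,165,220,190),*RED2)
if r1 and r2:
    m,e=tri(ray(a[2],a[3],r1[0]),ray(b[2],b[3],r2[0])); d=m-[.6814,-.1464,.1025]; u=np.array([-.9993,-.035,0]); print('mark',m.round(4),e,r1[:2],r2[:2],np.arctan2(d[2],d@u))
x=b[0][155:215,180:240]; save('s_%.1f.png'%s['t'],cv2.resize(x,None,fx=10,fy=10,interpolation=cv2.INTER_CUBIC))
E
python3 meas.py; ls pics/*.png
```

```text
[ 0.5049 -0.1512  0.1676] [-6.1 -4.2 -1. ] 0.010261315224887652 10.85
theta from tcp 0.4227665255493955
pics/s2.png
pics/s_10.8.png
pics/scene.png
pics/t2.png
pics/top.png
pics/topc.png
pics/w1.png
pics/w2.png
```

View pics/s_10.8.png

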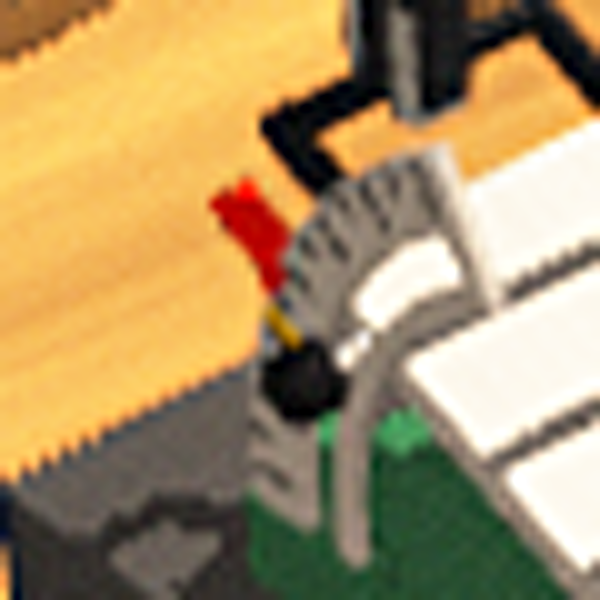

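The crop shows the red clip (228,195)–(280,285) and the yellow pointer tip at (270,308), still below the mark. I'll cast both onto the quadrant plane.

```bash
cat > diff.py <<'E'
from ang import *
import glob,sys
f=sys.argv[1] if len(sys.argv)>1 else None
if f: z=np.load(f); im,T=z['im'],z['T']; p=arm.camera_params('scene')
else: im,dp,p,T=shot('scene')
s=arm.read_state(); print(s['ee_pos'].round(4),'theta tcp',np.arcsin((s['ee_pos'][2]-.0888)/.192),s['force'].round(1),s['t'])
H=np.array([.6814,-.1464,.1025]); u=np.array([-.9993,-.033,0]); n=np.array([-u[1],u[0],0])  # hinge axis ~ -y
R0=comps(im,(0,150,60),(6,255,255),(198,168,212,188),(170,150,60),(180,255,255)); Y=comps(im,(17,170,50),(28,255,220),(204,180,212,191))
def pol(uv,off):
    o,d=ray(p,T,uv); pt=o+d*(((H-o)@n+off)/(d@n))[:,None]-H
    return np.c_[np.hypot(pt@u,pt[:,2]),np.arctan2(pt[:,2],pt@u)]
print('red',R0[:2],'yel',Y and Y[:2])
for off in (.080,.084,.088):
    print(off,'mark',pol(R0[0],off).round(4),'yel',Y and pol(Y[0],off).round(4))
E
python3 diff.py $(ls pics/scene_10*); python3 - <<'E'
import numpy as np,cv2,glob
im=np.load(glob.glob('pics/scene_10*')[0])['im']; h=cv2.cvtColor(im,cv2.COLOR_RGB2HSV)
for y in range(181,192): print(y,[tuple(map(int,h[y,x])) for x in range(204,213)])
E
```

```text
[ 0.5049 -0.1512  0.1676] theta tcp 0.4227665255493955 [-6.1 -4.2 -1. ] 10.85
red (array([204.97674419, 177.62790698]), np.int32(43)) yel (array([207.75, 187.5 ]), np.int32(8))
0.08 mark [[0.1597 0.5127]] yel [[0.1406 0.3796]]
0.084 mark [[0.1571 0.5546]] yel [[0.1373 0.4258]]
0.088 mark [[0.1548 0.5979]] yel [[0.1343 0.4742]]
181 [(19, 162, 247), (11, 195, 190), (0, 255, 177), (1, 231, 178), (6, 113, 133), (38, 26, 118), (20, 54, 152), (18, 50, 139), (19, 55, 149)]
182 [(19, 160, 250), (17, 164, 240), (1, 255, 165), (179, 255, 167), (2, 199, 128), (60, 18, 71), (16, 48, 118), (16, 59, 152), (15, 55, 148)]
183 [(20, 159, 251), (18, 160, 255), (6, 232, 203), (179, 248, 151), (3, 120, 147), (28, 41, 105), (15, 58, 79), (16, 55, 145), (15, 52, 146)]
184 [(19, 157, 250), (19, 156, 255), (12, 172, 236), (178, 142, 131), (12, 51, 111), (24, 46, 143), (14, 47, 115), (17, 61, 134), (18, 47, 145)]
185 [(20, 161, 251), (19, 157, 255), (17, 155, 220), (19, 160, 140), (110, 34, 67), (12, 34, 129), (12, 49, 147), (18, 47, 130), (14, 53, 145)]
186 [(20, 156, 254), (20, 161, 255), (20, 178, 188), (21, 255, 169), (21, 119, 129), (14, 33, 131), (12, 47, 153), (18, 54, 152), (19, 54, 142)]
187 [(20, 153, 255), (16, 148, 254), (15, 88, 145), (20, 255, 138), (21, 205, 183), (20, 99, 163), (16, 37, 144), (16, 47, 151), (18, 58, 146)]
188 [(20, 151, 255), (15, 139, 248), (160, 7, 117), (17, 118, 91), (21, 255, 156), (21, 209, 188), (16, 61, 112), (8, 39, 104), (15, 64, 124)]
189 [(20, 162, 255), (14, 152, 238), (15, 15, 136), (0, 28, 127), (17, 205, 72), (19, 255, 119), (12, 160, 35), (132, 49, 26), (12, 47, 71)]
190 [(14, 153, 243), (13, 115, 171), (25, 30, 103), (21, 41, 87), (110, 153, 15), (113, 153, 20), (70, 102, 15), (90, 9, 29), (24, 46, 28)]
191 [(14, 93, 140), (15, 22, 118), (30, 7, 39), (0, 0, 0), (120, 191, 8), (167, 89, 20), (0, 19, 27), (3, 48, 48), (158, 44, 23)]
```

>>> servo_tool:
  commands: [0.9, 0, 1.9, 0, 0.9, 0, 1.9, 0, 0.9, 0, 1.9, 0, 0.9, 0, 1.9, 0, 1, 0, 1.9, 0, 0, 0, 0, 0, 0, 0, 0, 0, 0, 0, 0, 0, 0, 0, 0, 0, 0, 0, 0, 0]

```text
t: 11.85
ee_pos: [0.5088, -0.151, 0.1764]
orientation: [0.695, 0.719, -0.001, -0.001]
force: [-9.3, -2.9, 0.7]
gripper_width: 0.0104
grip_force: 39.1
```

```bash
python3 diff.py; python3 - <<'E'
from ang import *
im=np.mean([arm.snapshot('scene')[0].astype(float) for _ in range(6)],0).clip(0,255).astype(np.uint8)
save('s3.png',cv2.resize(im[165:200,190:230],None,fx=15,fy=15,interpolation=cv2.INTER_CUBIC)); np.save('pics/s3.npy',im)
E
```

```text
[ 0.5089 -0.151   0.1764] theta tcp 0.4736874394567112 [-7.8 -2.3  1.2] 11.9
red (array([204.97674419, 177.62790698]), np.int32(43)) yel (array([208.375, 186.   ]), np.int32(8))
0.08 mark [[0.1597 0.5127]] yel [[0.14   0.4296]]
0.084 mark [[0.1571 0.5546]] yel [[0.1371 0.4766]]
0.088 mark [[0.1548 0.5979]] yel [[0.1344 0.5256]]
```

View pics/s3.png

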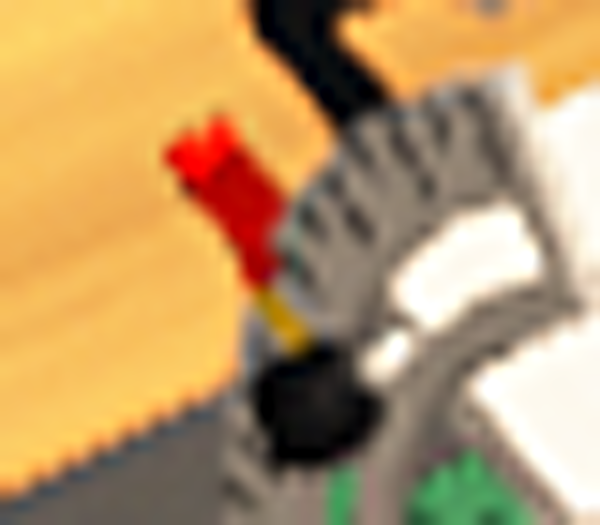

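The pointer (262,292)–(297,345) is now nearly in line with the clip's near face, whose lower end is at (258,285). A small trim upward remains.

>>> servo_tool:
  commands: [0.4, 0, 0.8, 0, 0.4, 0, 0.7, 0, 0, 0, 0, 0, 0, 0, 0, 0, 0, 0, 0, 0, 0, 0, 0, 0, 0, 0, 0, 0, 0, 0, 0, 0, 0, 0, 0, 0, 0, 0, 0, 0]

```text
t: 13.2
ee_pos: [0.5096, -0.151, 0.1778]
orientation: [0.695, 0.719, -0.001, -0.001]
force: [-9.3, -2.5, 1.2]
gripper_width: 0.0101
grip_force: 39.1
```

```bash
python3 diff.py; python3 - <<'E'
from ang import *
im,dp,p,T=shot('top')
print(comps(im,*RED,(285,185,320,225),*RED2) , comps(im,(15,120,40),(32,255,255),(285,190,310,225)))
# pixels to the mm: predicted picture places of pointer axis points and clip near-face points for a hypothesis 0.482
p,T=cam('scene'); H=np.array([.6814,-.1464,.1022]); u=np.array([-.9993,-.033,0]); n=np.array([.033,-.9993,0])
def px(r,th,off):
    X=H+r*(np.cos(th)*u+np.sin(th)*np.array([0,0,1]))+off*n; c=T[:3,:3].T@(X-T[:3,3]); s=c[:2]/c[2]; s=s*(1+p['k1']*(s@s)); return (s*[p['fx'],p['fy']]+[p['cx'],p['cy']]).round(2)
for off in(.080,.083,.086): print(off,px(.160,.482,off),px(.146,.482,off),px(.138,.482,off),'rad .02 moves',px(.146,.502,off)-px(.146,.482,off))
E
```

```text
[ 0.5096 -0.151   0.1779] theta tcp 0.4824422601720874 [-7.9 -2.  -0.3] 13.25
red (array([204.92857143, 177.5       ]), np.int32(42)) yel (array([208.5, 185.5]), np.int32(6))
0.08 mark [[0.16   0.5139]] yel [[0.1402 0.4439]]
0.084 mark [[0.1574 0.5558]] yel [[0.1373 0.4911]]
0.088 mark [[0.1551 0.599 ]] yel [[0.1348 0.5401]]
None (array([307.54411765, 210.17647059]), np.int32(68), array([[307, 199],
       [308, 199],
       [309, 199],
       [307, 200],
       [308, 200],
       [309, 200],
       [305, 201],
       [306, 201],
       [308, 201],
       [309, 201],
       [306, 202],
       [307, 202],
       [309, 202],
       [305, 203],
       [308, 203],
       [306, 204],
       [307, 204],
       [308, 204],
       [309, 204],
       [307, 205],
       [308, 205],
       [309, 205],
       [306, 206],
       [307, 206],
       [308, 206],
       [309, 206],
       [306, 207],
       [308, 207],
       [309, 207],
       [307, 208],
       [308, 208],
       [309, 208],
       [306, 209],
       [309, 209],
       [306, 210],
       [307, 210],
       [308, 211],
       [309, 211],
       [307, 212],
       [308, 212],
       [309, 212],
       [306, 213],
       [307, 213],
       [306, 214],
       [307, 214],
       [309, 214],
       [307, 215],
       [308, 215],
       [309, 215],
       [306, 216],
       [307, 216],
       [308, 216],
       [307, 217],
       [308, 217],
       [306, 218],
       [307, 218],
       [308, 218],
       [309, 218],
       [307, 219],
       [308, 219],
       [307, 220],
       [307, 221],
       [309, 221],
       [308, 222],
       [307, 223],
       [309, 223],
       [307, 224],
       [308, 224]]))
0.08 [204.48 178.69] [207.66 182.74] [209.49 185.06] rad .02 moves [ 0.27 -0.63]
0.083 [203.55 179.14] [206.74 183.19] [208.57 185.52] rad .02 moves [ 0.26 -0.63]
0.086 [202.62 179.58] [205.81 183.64] [207.64 185.98] rad .02 moves [ 0.26 -0.63]
```

```bash
python3 -c "
from cell import arm
print(arm.sign_off())"
```

```text
the job is handed in; nothing more can be done
None
```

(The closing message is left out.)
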